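Make up the instrument container for the steriliser

ROBOT

A 6-joint arm with a two-finger parallel gripper is mounted at the origin on the work surface. World frame = base frame: x ahead of the robot, y to its left, z up, the work surface at z = 0. Lengths are in m, angles in rad, forces in N, time in s.
With the tool pointing down it reaches from about 0.325 to 0.9 m from the base axis. Payload 6.1 kg.
Tool frame: the origin (TCP) lies at the very end of the fingers, on their centre line; the grasp point (between the pads) lies 19 mm behind it; x points along the fingers, y is the direction in which the jaws open and shut, and the axes are right-handed (so a half turn about x gives the same grasp; the last joint's range is limited). The gripper opens to 85 mm and grips with 20 to 120 N. Pads are 22 mm wide; open, the fingers measure 114 mm over their backs; the gripper's body (76 mm by 85 mm) begins 54 mm behind the grasp point. The pads swing forward as they close: fully open they stand 13 mm farther back than shut.
Start: joints at [1.051, 0.22, 1.526, -0, 1.395, -0.126], TCP at [0.24, 0.577, 0.197] pointing down, gripper open.
Joint ranges: [-2.98, 2.98], [-0.91, 2.08], [0.09, 2.57], [-1.24, 4.39], [0.2, 2.65], [-2.68, 2.68]. Speed limits (rad/s): [2.57, 2.57, 3.01, 3.14, 3.14, 3.14].

INTERFACE

Orientations are given as a unit quaternion [x, y, z, w].
In Python, from cell import ctrl gives the robot as it stands. Calls block until the motion is done:
- ctrl.move_to(position, orientation): joint-space move of the TCP to a pose.
- ctrl.line_to(position, velocity=0.15, frame=None, contact_N=None): straight line of the TCP; frame=None keeps the orientation; velocity is the mean speed in m/s. With contact_N (N) it stops when the force on the tool has changed by that much, and returns True; else False.
- ctrl.goto_joints(angles): joint-space move.
- ctrl.open_gripper() and ctrl.close_gripper(grip_force=None): open the fingers fully, or close them until they stop; grip_force is the grip in N (None keeps the last).
- ctrl.sleep(seconds).
- ctrl.ik(position, orientation): joint angles nearest the present ones, or None.
- ctrl.get_state(): the state.
- ctrl.snapshot(name): name is "side" or "top" or "wrist"; returns the picture (480x640x3 uint8, red, green, blue); there is no depth.
- ctrl.camera_info(name): a dict with "fx", "fy", "cx", "cy" (pixels), "R" (3x3) and "t" (3): a world point X has camera coordinates R X + t. Camera axes: x right, y down, z forward; pixel columns grow to the right and rows downward; lengths in m; the calibration is good to about 2 mm. A picture is of the moment at which its call begins: read the wrist's pose just before it. camera_info takes no time and is no camera call; for the wrist camera it gives the pose at the moment of the call.
A pose or a line that the arm cannot do raises ctrl.IKError and nothing moves.
- ctrl.job_done(): hands the job in, once; it reports no verdict.
The state is a dict: "clock": time; "q": joint angles; "qvel": joint speeds; "joint_torque": joint torques, N m; "position": TCP position; "eef_rot": TCP orientation; "contact_force": force on the tool from outside, world axes, zero at the start; "ft_torque": the same for the moment, N m; "finger_gap": finger opening in m.
Only numpy, scipy, OpenCV 4.12 (cv2) and the standard library are available. Lean on these libraries where they do the work, as an engineer would, in place of code of your own. Each camera call takes 0.05 s, during which the arm holds its last target. There are 200 camera calls.

TASK

Make up the instrument container for the steriliser: set the deep basket in the open container, lay the shallow instrument tray on top of it, and close the container with its lid. Last of all, put the filter cap into the collar of the closed lid. Everything must sit level and fully home, and the dropper bottle, the small saline bottles and the tape spool must stay standing where they are.

Things in the scene. Friction and masses are not known exactly. Their poses are not given: they have to be found in the camera images.
- container: Open aluminium instrument container, fixed, 100 (its x) by 200 mm (its y) outside, 68 mm high; walls and floor 3 mm: inside 94 by 194 mm, floor 3 mm above the counter. A hanging wire handle on each short end stands out 9 mm, below 50 mm. Origin: centre of its underside; z up.
- deep_basket: Deep perforated steel basket, empty, 84 (its x) by 184 mm (its y) outside, 34 mm high, walls and floor 3 mm, 0.35 kg. A square lift bar 10 by 10 mm crosses its middle along x, centre 29 mm above the underside, top flush with the rim, open on both sides. Origin: centre of the underside. In the container it stands on the floor, 5 mm of play all round.
- shallow_tray: Shallow steel tray, 84 (its x) by 184 mm (its y), rim 20 mm high, walls and floor 3 mm, 0.35 kg. Lift bar 10 by 10 mm across its middle along x, centre 24 mm above the underside. Instruments clipped in black rests are part of it, 12 mm or more off its long centre line, rests 58 mm from the bar. Origin: centre of the underside; home on the deep basket's rim, 37 mm above the counter.
- lid: Aluminium lid, 114 (its x) by 214 mm (its y), 3 mm top plate with a 10 mm skirt below it (inside 109 by 209 mm: 4.5 mm play round the container), 0.36 kg. Lifted by the round collar in its middle, 52 mm outside, 42 mm inside, from 13 to 33 mm above the skirt's edge. Origin: centre, level with the skirt's lower edge; fully down, that is 58 mm above the counter.
- filter_cap: Round filter cap, 30 mm high, 0.08 kg: grey plug 36 mm across and 8 mm high below, steel flange 48 mm across and 4 mm thick, grey knob 20 mm across from 12 to 30 mm above the underside. Origin: centre of the underside, z along the knob. Home in the collar, the flange lies on the collar's top and the underside is 25 mm above the lid's origin.
- dropper: Bystander: small white dropper bottle, 26 mm in diameter, 62 mm high, loose. Origin: centre of the underside.
- saline_small: Bystander: small clear saline bottle with white cap, 48 mm in diameter, 115 mm high, loose, standing at the far left or far right. Origin: centre of the underside.
- saline_small2: Bystander: the same kind of saline bottle, at the right edge of the work.
- saline_small3: Bystander: the same kind of saline bottle, at the left edge of the work.
- tape_spool: Bystander: spool of white tape with a green flange on top, 66 mm in diameter, 32 mm high, lying flat, loose, at the far left or far right. Origin: centre of the underside.
Mind the look-alikes: they are no part of the job. Leave any yellow look-alike of the shallow_tray alone.

How it is judged:
By the outcome, as a careful person would: the job done as asked, in the order asked, and still so for the second after the job is handed in, with the robot touching nothing.
It also fails if it takes over 120 s, if anything falls off the work surface, if the arm or the gripper's body presses on something with over 40 N, if the wrist force passes 120 N, or if a joint passes its speed limit or range.

## Working session

There is one attempt and no reset: what is moved stays moved. The work goes in short steps, each a Python script; the robot and the scene stay as the last script left them, time stands still between calls to the robot, and variables do not carry over. Pictures are saved under pics/ and viewed, about 12 in all and at most 16, crops included, and the job is handed in when it is done.

```bash
ls; mkdir -p pics
python3 - <<'E'
from cell import ctrl
import cv2,numpy as np
np.set_printoptions(precision=4,suppress=True)
for n in("top","side","wrist"):
    im=ctrl.snapshot(n); cv2.imwrite(f"pics/{n}0.png",im[:,:,::-1])
    c=ctrl.camera_info(n); print(n,c["fx"],c["fy"],c["cx"],c["cy"]); print(np.array(c["R"]),c["t"], -np.array(c["R"]).T@np.array(c["t"]))
s=ctrl.get_state();print(s)
E
```

```text
pics
top 508.9124314030976 508.9124314030976 325.86612437930125 239.78997750893467
[[ 0.0305 -0.9995  0.0051]
 [-0.9837 -0.031  -0.1771]
 [ 0.1772  0.0004 -0.9842]] [-0.0181  0.4749  1.2111] [ 0.2531 -0.0039  1.2762]
side 622.5251149437113 622.5251149437113 307.1337681549671 244.45390873790893
[[ 0.9985 -0.0545 -0.0029]
 [-0.0336 -0.5726 -0.8192]
 [ 0.0429  0.8181 -0.5735]] [-0.4629  0.058   1.4889] [ 0.4002 -1.21    0.9001]
wrist 343.3193418708657 343.3193418708657 320.24764677962736 239.96727411092021
[[ 0.3841  0.9233 -0.0016]
 [ 0.8891 -0.3694  0.2703]
 [ 0.249  -0.1052 -0.9628]] [-0.6241 -0.0352  0.3781] [0.1768 0.603  0.3725]
{'clock': 0.15, 'q': array([ 1.0509,  0.2211,  1.5273, -0.    ,  1.3947, -0.1261]), 'qvel': array([ 0.0019, -0.0015, -0.0037, -0.0008, -0.0019, -0.0004]), 'joint_torque': array([  0.001 , -49.7478, -38.9907,  -0.0002,   0.007 ,  -0.0001]), 'position': array([0.2396, 0.5767, 0.1958]), 'eef_rot': array([ 0.1378,  0.6936, -0.1388,  0.6933]), 'contact_force': array([ 0.1737, -0.5815, -0.3873]), 'ft_torque': array([0.0057, 0.0033, 0.0246]), 'finger_gap': 0.08554813700258877}
```

View pics/top0.png

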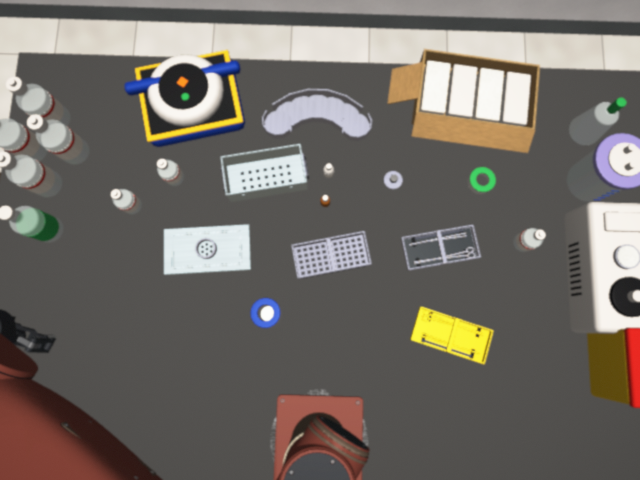

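View pics/side0.png

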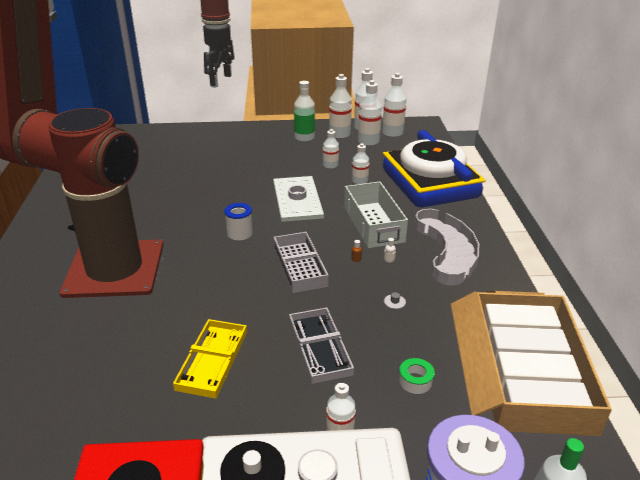

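Top view: container (264,170), lid (207,249), deep basket (332,255), tray (441,247), cap (393,180), white dropper (328,169). Look-alikes are the brown dropper (325,200), yellow tray (452,335) and blue spool (265,312). Next, coarse positions and close wrist views.

```bash
cat > h.py <<'E'
from cell import ctrl
import cv2,numpy as np
from scipy.spatial.transform import Rotation as Ro
np.set_printoptions(precision=4,suppress=True)
def cast(c,uv,z):
    R=np.array(c["R"]);t=np.array(c["t"]);o=-R.T@t
    uv=np.atleast_2d(np.asarray(uv,float))
    d=np.c_[(uv[:,0]-c["cx"])/c["fx"],(uv[:,1]-c["cy"])/c["fy"],np.ones(len(uv))]@R
    return (o+d*((z-o[2])/d[:,2])[:,None])
def quat(a):
    "tool down, jaw axis y at world angle a"
    x=np.array([0,0,-1.]);y=np.array([np.cos(a),np.sin(a),0]);return Ro.from_matrix(np.c_[x,y,np.cross(x,y)]).as_quat()
def snap(n,f):
    c=ctrl.camera_info(n);im=ctrl.snapshot(n)[:,:,::-1].copy();cv2.imwrite(f"pics/{f}.png",im);np.save(f"pics/{f}.npy",c,allow_pickle=True);return im,c
def load(f): return cv2.imread(f"pics/{f}.png"),np.load(f"pics/{f}.npy",allow_pickle=True).item()
E
python3 - <<'E'
from h import *
s=ctrl.get_state();M=Ro.from_quat(s["eef_rot"]).as_matrix();print(M)
c=ctrl.camera_info("wrist");o=-np.array(c["R"]).T@np.array(c["t"]);print("cam in tool",M.T@(o-s["position"]),"fwd in tool",M.T@np.array(c["R"])[2])
c=ctrl.camera_info("top")
for n,uv,z in[("cont",(264,168),.068),("cont ends",[(223,178),(306,163)],.068),("lid",(207,249),.07),("lid",[(164,250),(250,247)],.07),("basket",(332,255),.03),("b",[(294,262),(370,247)],.03),("tray",(441,247),.02),("t",[(404,253),(479,241)],.02),("cap",(393,179),.02),("drop",(328,170),.06),("s3",(124,195),.11),("s",(168,165),.11),("s2",(532,237),.08),("blue",(265,312),.06)]:
    print(n,cast(c,uv,z)[:,:2])
im=cv2.imread("pics/top0.png");cv2.imwrite("pics/crop.png",cv2.resize(im[120:360,100:500],(800,480),interpolation=cv2.INTER_CUBIC))
E
```

```text
[[-0.0007  0.3837  0.9235]
 [-0.0013  0.9235 -0.3837]
 [-1.     -0.0015 -0.0002]]
cam in tool [-0.1766 -0.0001 -0.068 ] fwd in tool [ 0.9627 -0.0002  0.2705]
cont [[0.6461 0.1551]]
cont ends [[0.6172 0.2547]
 [0.6624 0.0518]]
lid [[0.4389 0.2808]]
lid [[0.4332 0.3835]
 [0.447  0.1781]]
basket [[ 0.4397 -0.0197]]
b [[ 0.4193  0.0736]
 [ 0.4627 -0.1134]]
tray [[ 0.47   -0.2921]]
t [[ 0.4519 -0.1994]
 [ 0.4883 -0.3877]]
cap [[ 0.643  -0.1706]]
drop [[ 0.6487 -0.0032]]
s3 [[0.5555 0.4763]]
s [[0.6326 0.3789]]
s2 [[ 0.4908 -0.4967]]
blue [[0.294  0.1353]]
```

View pics/crop.png

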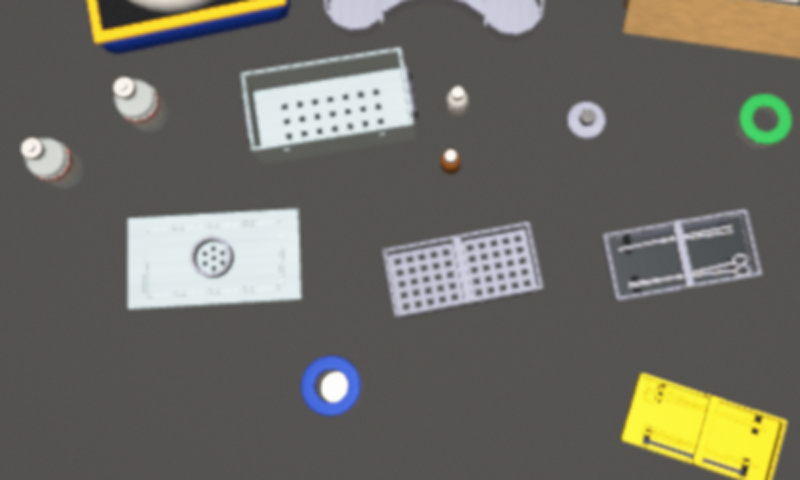

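The scene is clear: the container is empty and each part appears once (the yellow tray is the decoy). Next, a wrist view over each part.

Run:
```python
from h import *
P=dict(lid=(.44,.281),cont=(.642,.154),cap=(.643,-.17),tray=(.47,-.292),basket=(.44,-.02))
ims=[]
for n,(x,y) in P.items():
    ctrl.move_to([x-.02,y,.17],quat(np.pi/2)); ctrl.sleep(.15)
    im,c=snap("wrist","w_"+n); ims.append(im[60:420,:])
print(ctrl.get_state()["clock"],ctrl.get_state()["q"])
g=[cv2.resize(i,(400,225),interpolation=cv2.INTER_AREA) for i in ims]; g.append(g[0]*0)
cv2.imwrite("pics/mos.png",np.vstack([np.hstack(g[0:2]),np.hstack(g[2:4])]));
```

```text
6.55 [-0.2377 -0.2706  2.0587 -0.0002  1.3537 -1.8067]
```

View pics/w_basket.png

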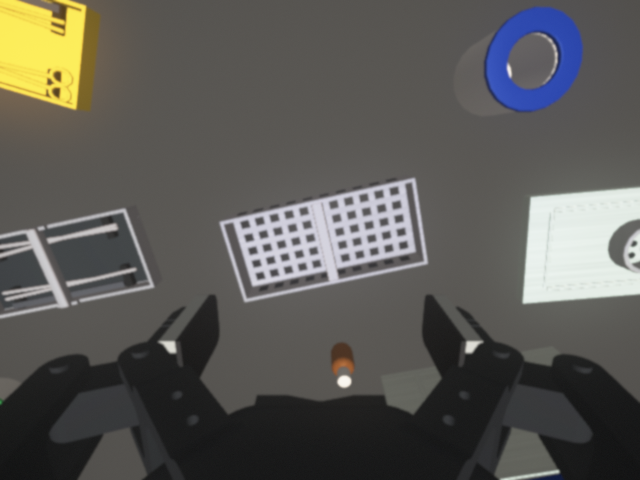

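View pics/mos.png

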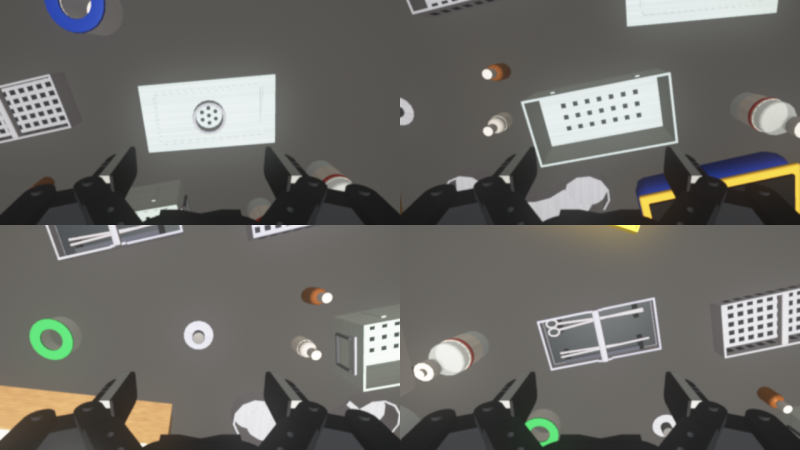

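```bash
cat >> h.py <<'E'
def rect(f,seed,z,th,lo=None):
    "min-area rectangle of the bright blob around pixel seed, cast on plane z: centre, long axis angle, sizes"
    im,c=load(f);g=im.min(2);m=(g>th).astype(np.uint8);m=cv2.morphologyEx(m,cv2.MORPH_CLOSE,np.ones((3,3)))
    _,lab,st,_=cv2.connectedComponentsWithStats(m)
    b=None
    for i in range(1,len(st)):
        x,y,w,h,a=st[i]
        if x<=seed[0]<=x+w and y<=seed[1]<=y+h and (b is None or w*h>b[1]): b=(i,w*h)
    cs,_=cv2.findContours((lab==b[0]).astype(np.uint8),cv2.RETR_EXTERNAL,cv2.CHAIN_APPROX_NONE)
    p=np.vstack(cs)[:,0].astype(np.float64)
    (ctr,wh,ang)=cv2.minAreaRect((cast(c,p,z)[:,:2]*1000).astype(np.float32))
    B=cv2.boxPoints((ctr,wh,ang)); e=B[1]-B[0]; e2=B[2]-B[1]; e=e if np.hypot(*e)>np.hypot(*e2) else e2
    e=e if e[1]>0 else -e
    return np.array(ctr)/1000,np.arctan2(e[1],e[0]),sorted(wh),st[b[0]]
E
python3 - <<'E'
from h import *
for n,seed,z in[("lid",(330,240),.071),("cont",(318,250),.068),("tray",(320,220),.020),("basket",(320,240),.034),("cap",(318,236),.012)]:
  zz=z if n!="lid" else .013
  for th in(130,170,200): print(n,th,*rect("w_"+n,seed,zz,th))
E
```

```text
lid 130 [0.4501 0.2954] 1.6592333 [116.41474151611328, 215.9068145751953] [  220   178   222   127 23343]
lid 170 [0.45   0.2955] 1.6588439 [114.4024887084961, 214.2849884033203] [  221   179   220   125 22355]
lid 200 [0.4499 0.2955] 1.6589023 [112.95797729492188, 212.88587951660156] [  222   180   218   123 21525]
cont 130 [0.6435 0.1565] 1.7682312 [106.14903259277344, 201.14532470703125] [  193   175   253   154 17768]
cont 170 [0.6435 0.1566] 1.7684433 [104.5229263305664, 199.79330444335938] [  194   176   251   152 15959]
cont 200 [0.6455 0.157 ] 1.7685512 [98.79553985595703, 198.54684448242188] [  195   177   249   150 14376]
tray 130 [ 0.4732 -0.2914] 1.7751704 [89.1890869140625, 185.99436950683594] [ 218  175  201  119 6846]
tray 170 [ 0.473  -0.2914] 1.7742004 [87.2731704711914, 184.191650390625] [ 219  176  200  117 4530]
tray 200 [ 0.4729 -0.2914] 1.7730252 [85.81987762451172, 183.06915283203125] [ 220  177  198  115 3093]
basket 130 [ 0.443 -0.017] 1.7915391 [85.31156158447266, 185.01693725585938] [  219   178   209   124 11944]
basket 170 [ 0.4429 -0.0169] 1.791934 [83.41949462890625, 183.16029357910156] [ 221  179  206  122 9384]
basket 200 [ 0.4424 -0.0157] 1.7902778 [80.84475708007812, 158.98733520507812] [ 234  183  179  102 5214]
cap 130 [ 0.6452 -0.1718] 0.018077184 [48.39960861206055, 49.169227600097656] [ 293  212   49   48 1812]
cap 170 [ 0.6451 -0.1714] 1.572389 [47.002723693847656, 47.522621154785156] [ 294  213   48   46 1608]
cap 200 [ 0.6451 -0.1714] 1.5723902 [44.91250991821289, 45.570892333984375] [ 295  214   46   44 1238]
```

Measurements agree with the known sizes; I've corrected the centres of the container and tray for the visible near wall. Starting with the basket.

```bash
cat >> h.py <<'E'
C=np.array([.6456,.157]);CA=1.7685
def pick(xy,a,z,grip=60,up=.2):
    x,y=xy; ctrl.open_gripper(); ctrl.move_to([x,y,up],quat(a)); ctrl.line_to([x,y,z+.03],.2); hit=ctrl.line_to([x,y,z],.06,contact_N=10)
    f0=ctrl.get_state()["contact_force"]; ctrl.close_gripper(grip); s=ctrl.get_state(); print("hit",hit,"gap",s["finger_gap"],s["position"],s["contact_force"])
    ctrl.line_to([x,y,z+.02],.06); ctrl.line_to([x,y,up],.2); ctrl.sleep(.2); s=ctrl.get_state(); print("lifted gap",s["finger_gap"],s["contact_force"],s["ft_torque"],s["clock"])
def place(xy,a,z,pre=.03,up=.2,below=.003,N=8):
    x,y=xy; ctrl.move_to([x,y,up],quat(a)); ctrl.line_to([x,y,z+pre],.15); ctrl.sleep(.2)
    f=ctrl.get_state(); h=ctrl.line_to([x,y,z+.002],.05,contact_N=N); print("early" ,h,ctrl.get_state()["position"],f["position"])
    if h: return False
    h=ctrl.line_to([x,y,z-below],.02,contact_N=N); s=ctrl.get_state(); print("down",h,s["position"],s["contact_force"],s["ft_torque"]); return True
def away(up=.2):
    ctrl.open_gripper(); p=ctrl.get_state()["position"]; ctrl.line_to([p[0],p[1],p[2]+.03],.06); ctrl.line_to([p[0],p[1],up],.2); print(ctrl.get_state()["clock"])
E
python3 - <<'E'
from h import *
pick((.443,-.0169),1.7917,.010)
if place(C,CA,.013,pre=.075):
    away()
    ctrl.move_to([C[0]-.02,C[1],.17],quat(np.pi/2)); ctrl.sleep(.15); snap("wrist","w_c1")
    for th in(150,170,200): print(*rect("w_c1",(318,250),.068,th))
E
```

```text
hit False gap -0.0004039678027368305 [ 0.443  -0.0169  0.01  ] [0.5085 0.8445 0.0324]
lifted gap -0.00011763059285424501 [ 0.1344  0.4625 -0.3065] [ 0.0312 -0.0822 -0.0077] 11.125
early False [0.646  0.1571 0.0155] [0.6465 0.1571 0.0895]
down False [0.6453 0.157  0.0097] [-0.6825 -1.3525  0.1356] [-0.0024 -0.0411  0.0318]
17.6583
[0.6437 0.1566] 1.7682501 [104.80770874023438, 200.50088500976562] [  191   168   253   154 17261]
[0.6437 0.1566] 1.7678465 [104.1374282836914, 199.7857666015625] [  192   168   252   154 16390]
[0.6456 0.157 ] 1.768819 [98.76634216308594, 198.5537109375] [  192   169   251   152 14813]
```

```bash
cp pics/w_c1.png pics/w_c1v.png 2>/dev/null; ls pics
```

```text
crop.png
mos.png
side0.png
top0.png
w_basket.npy
w_basket.png
w_c1.npy
w_c1.png
w_c1v.png
w_cap.npy
w_cap.png
w_cont.npy
w_cont.png
w_lid.npy
w_lid.png
w_tray.npy
w_tray.png
wrist0.png
```

View pics/w_c1.png

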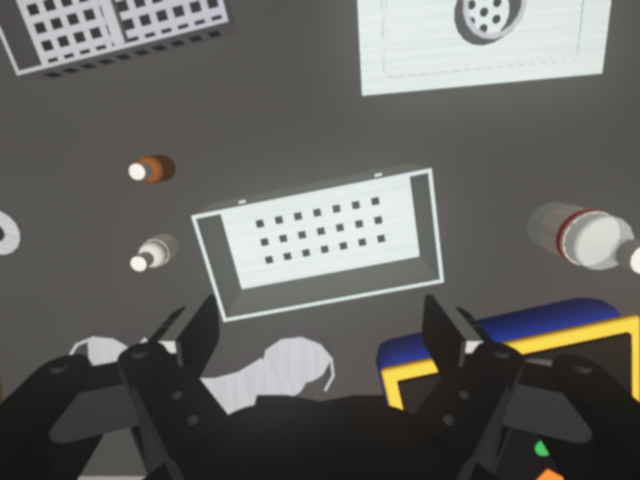

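The jaws shut to gap 0, so the bar was missed, and the container is still empty. I'll look at the basket again from above and from the side.

Run:
```python
from h import *
ctrl.open_gripper()
ctrl.move_to([.423,-.017,.17],quat(np.pi/2)); ctrl.sleep(.15); a,_=snap("wrist","w_b2")
for th in(150,170): print(*rect("w_b2",(320,240),.034,th))
x,y=.443,-.0169
ctrl.move_to([x,y,.1],quat(1.7917)); ctrl.line_to([x,y,.03],.15)
b,_=snap("wrist","w_b3"); s,_=snap("side","s_b3"); print(ctrl.get_state()["position"],ctrl.get_state()["clock"])
s=cv2.resize(s[180:330,220:420],(400,300),interpolation=cv2.INTER_CUBIC)
cv2.imwrite("pics/m2.png",np.vstack([np.hstack([cv2.resize(a,(400,300)),cv2.resize(b,(400,300))]),np.hstack([s,s*0])]))
```

```text
[ 0.443 -0.017] 1.7914551 [84.42394256591797, 184.06576538085938] [  215   175   208   123 10914]
[ 0.4429 -0.0169] 1.7911886 [83.41500854492188, 183.14987182617188] [ 215  175  208  123 9572]
[ 0.4447 -0.0173  0.0319] 20.7333
```

View pics/m2.png

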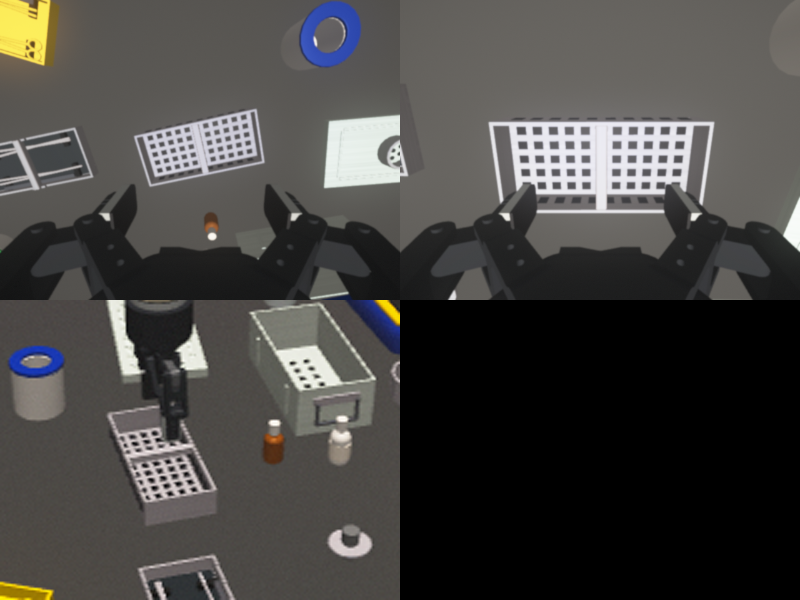

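The basket hasn't moved and the jaws are aligned with it, so the tips must have closed above the bar. I'll check true tip height by touching bare counter with the closed gripper.

Run:
```python
from h import *
p=ctrl.get_state()["position"]; ctrl.line_to([p[0],p[1],.12],.2)
ctrl.close_gripper(40)
x,y=.45,.13
ctrl.move_to([x,y,.06],quat(np.pi/2)); ctrl.line_to([x,y,.01],.1)
ctrl.sleep(.3); snap("wrist","w_t"); s,_=snap("side","s_t")
h=ctrl.line_to([x,y,-.03],.03,contact_N=5); st=ctrl.get_state(); print(h,st["position"],st["contact_force"],st["finger_gap"])
c=ctrl.camera_info("side");snap("side","s_t2")
R=np.array(c["R"]);t=np.array(c["t"])
for z in(0,.02,.03,.05):
    q=R@np.array([x,y,z])+t; print(z,c["fx"]*q[0]/q[2]+c["cx"],c["fy"]*q[1]/q[2]+c["cy"])
ctrl.line_to([x,y,.08],.15); print(ctrl.get_state()["clock"])
a=cv2.resize(cv2.imread("pics/s_t2.png")[130:280,220:400],(480,400),interpolation=cv2.INTER_CUBIC);b=cv2.imread("pics/w_t.png")[120:420,200:440]
cv2.imwrite("pics/m3.png",np.hstack([a,cv2.resize(b,(320,400))]))
```

```text
False [ 0.4502  0.13   -0.0298] [-0.2037  0.1266  0.1183] -0.0002520439287831549
0 299.1762132044501 232.2851484710895
0.02 299.0967642973353 225.8357601091336
0.03 299.05661194271096 222.57633039482727
0.05 298.9754359560833 215.9867436725065
26.25
```

View pics/m3.png

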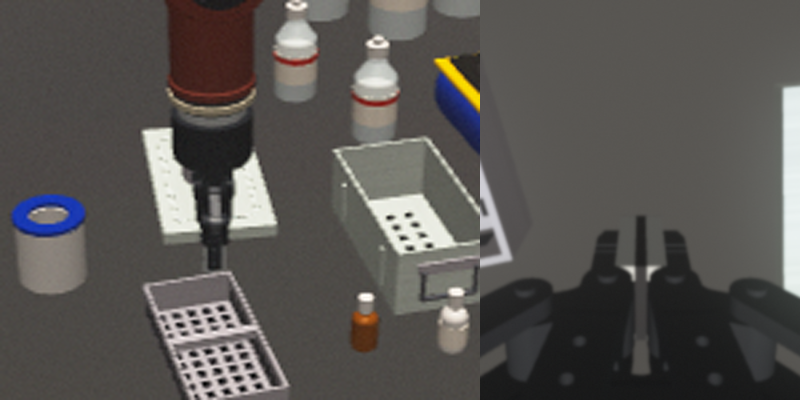

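The tip stayed off the counter even at a commanded z of -30 mm, and the side view puts it about 5 mm above. So the real fingertips end about 33 mm short of the stated TCP. Probing further, gently, for the exact value.

Run:
```python
from h import *
x,y=.45,.13
ctrl.line_to([x,y,-.026],.15); ctrl.sleep(.2)
h=ctrl.line_to([x,y,-.06],.015,contact_N=4); st=ctrl.get_state(); print(h,st["position"],st["contact_force"],st["finger_gap"],st["clock"])
snap("side","s_t3")
ctrl.line_to([x,y,.08],.15)
```

```text
True [ 0.45    0.13   -0.0346] [-1.2775 -0.1127  5.397 ] 0.0002785998793926903 28.225
```

Tip offset is 34 mm along the tool axis. The tip stays laterally centred in the wrist view (column about 321), so I'll apply it to every height and retry the basket.

```bash
cat >> h.py <<'E'
ZO=.034
_p,_q=pick,place
def pick(xy,a,z,grip=60,up=.17): _p(xy,a,z-ZO,grip,up)
def place(xy,a,z,**k): return _q(xy,a,z-ZO,up=.17,**k)
E
python3 - <<'E'
from h import *
pick((.443,-.0169),1.7915,.011)
g=ctrl.get_state()["finger_gap"]
if g>.006:
  ctrl.move_to([C[0],C[1],.17],quat(CA));ctrl.sleep(.2);snap("wrist","w_held")
  if place(C,CA,.014,pre=.075):
    away(.17)
    ctrl.move_to([C[0]-.02,C[1],.17],quat(np.pi/2)); ctrl.sleep(.15); snap("wrist","w_c1")
E
```

```text
hit False gap 0.008569661664573718 [ 0.4431 -0.0169 -0.0228] [-1.0901  0.832   3.7941]
lifted gap 0.008649355149797217 [-0.2463  0.8673 -4.8627] [-0.0643  0.0052 -0.0223] 34.7
early False [ 0.646   0.157  -0.0175] [0.6467 0.1571 0.0566]
down True [ 0.6465  0.1571 -0.0197] [-1.614   0.0186  4.7893] [0.0107 0.1631 0.0603]
41.5417
```

View pics/w_c1.png

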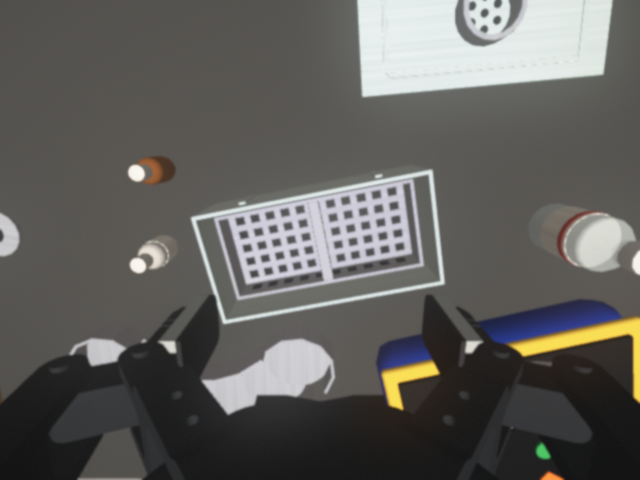

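The basket is in, level and clear all round; contact came at the expected height. Tray next (metal-rimmed one at world (.474,-.291), not the yellow one).

Run:
```python
from h import *
pick((.4742,-.2912),1.7737,.007)
g=ctrl.get_state()["finger_gap"]
if g>.006 and place(C,CA,.044,pre=.06):
    away(.17)
    ctrl.move_to([C[0]-.02,C[1],.17],quat(np.pi/2)); ctrl.sleep(.15); snap("wrist","w_c2")
```

```text
hit False gap 0.008583182396662349 [ 0.4744 -0.2913 -0.0267] [-0.1037  0.8346  1.657 ]
lifted gap 0.00848603988015703 [-0.4097 -0.0345 -3.1592] [-0.0607 -0.0162 -0.0427] 48.025
early False [0.6461 0.1571 0.0126] [0.6468 0.1571 0.0717]
down True [0.6466 0.1571 0.0103] [-0.747   0.3942  3.2012] [-0.0241  0.1249  0.0045]
54.525
```

View pics/w_c2.png

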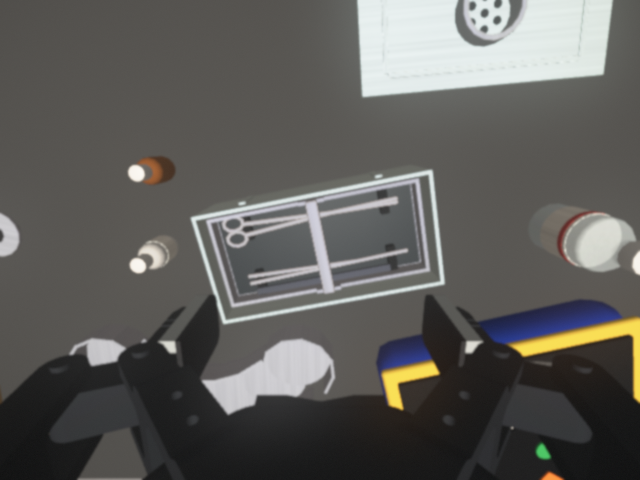

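Tray is seated on the basket (contact at 10.3 mm, expected 10). Lid next, checking it in the grasp before lowering.

Run:
```python
from h import *
pick((.450,.2955),1.6589,.013)
g=ctrl.get_state()["finger_gap"]
if g>.04:
  ctrl.move_to([C[0],C[1],.17],quat(CA));ctrl.sleep(.3);im,c=snap("wrist","w_held")
  print(ctrl.get_state()["position"],ctrl.get_state()["clock"])
```

```text
hit False gap 0.05058438107445197 [ 0.4504  0.2959 -0.0199] [-2.365  -0.8882  5.898 ]
lifted gap 0.0500087870731877 [-0.212  -0.1956 -4.5811] [0.0517 0.0093 0.0215] 59.8833
[0.6452 0.158  0.1704] 61.1833
```

View pics/w_held.png

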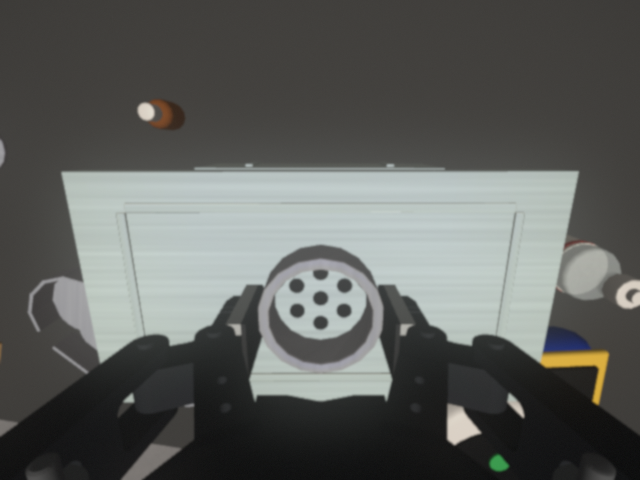

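The lid is held level and square (near edge at row 172, columns 62–578, centred on 320; container edge below it at 195–445, same centre). Lowering it.

Run:
```python
from h import *
im,c=load("w_held"); p=cast(c,[(320,171.5)],.2045)[0,:2]; n=np.array([np.sin(CA),-np.cos(CA)])
off=57+(p-C)@n*1000; print("lid x offset mm",off)
D=C-n*off/1000 if abs(off)<3 else C
if place(D,CA,.071,pre=.04):
    away(.17)
    ctrl.move_to([C[0]-.02,C[1],.17],quat(np.pi/2)); ctrl.sleep(.15); snap("wrist","w_c3"); snap("side","s_c3"); snap("top","t_c3")
    for th in(150,170,200): print(*rect("w_c3",(318,240),.071,th))
a=cv2.imread("pics/w_c3.png")[100:400,100:560];b=cv2.imread("pics/s_c3.png")[150:270,300:460]
cv2.imwrite("pics/m4.png",np.hstack([cv2.resize(a,(400,300)),cv2.resize(b,(400,300),interpolation=cv2.INTER_CUBIC)]))
```

```text
lid x offset mm -0.47192510214467376
early True [0.6449 0.1569 0.0382] [0.6473 0.1573 0.0788][ WARN:0@2.915] global loadsave.cpp:275 findDecoder imread_('pics/w_c3.png'): can't open/read file: check file path/integrity
Traceback (most recent call last):
TypeError: 'NoneType' object is not subscriptable
```

"Early" contact came only 1.2 mm above the nominal seat, so it is probably home. Pressing lightly, then releasing and looking.

Run:
```python
from h import *
s=ctrl.get_state();p=s["position"];print(s["contact_force"],s["ft_torque"],p)
print(ctrl.line_to([p[0],p[1],.036],.02,contact_N=8)); s=ctrl.get_state(); print(s["contact_force"],s["ft_torque"],s["position"])
away(.17)
ctrl.move_to([C[0]-.02,C[1],.17],quat(np.pi/2)); ctrl.sleep(.15); snap("wrist","w_c3"); snap("side","s_c3"); print(ctrl.get_state()["clock"])
for th in(150,170,200): print(*rect("w_c3",(318,240),.071,th))
a=cv2.imread("pics/w_c3.png")[100:400,100:560];b=cv2.imread("pics/s_c3.png")[150:270,300:460]
cv2.imwrite("pics/m4.png",np.hstack([cv2.resize(a,(400,300)),cv2.resize(b,(400,300),interpolation=cv2.INTER_CUBIC)]))
```

```text
[ 0.341  -0.5991  6.3964] [ 0.1737  0.1091 -0.0115] [0.6449 0.1569 0.0382]
True
[-1.084  -0.2082  3.93  ] [ 0.1815  0.1246 -0.0228] [0.6448 0.1569 0.0382]
65.1167
65.675
[0.6448 0.1565] 1.767975 [115.08193969726562, 214.55776977539062] [  178   158   277   175 32508]
[0.6447 0.1565] 1.7680969 [114.14729309082031, 213.92617797851562] [  179   159   275   173 31935]
[0.6447 0.1565] 1.7677741 [112.99359893798828, 212.9923095703125] [  179   159   274   173 30921]
```

View pics/m4.png

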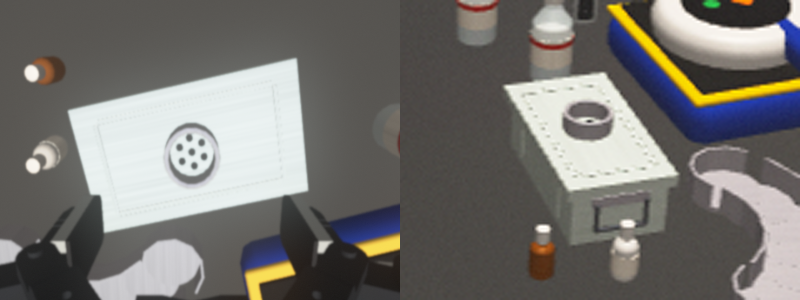

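The lid is down and square: its rectangle at the home height measures 114 x 214 mm, centred at (.6447,.1565). Cap next.

Run:
```python
from h import *
L=(.6447,.1565)
pick((.6451,-.1714),CA,.015,grip=40)
s=ctrl.get_state()
if s["finger_gap"]>.012:
  ctrl.move_to([*L,.17],quat(CA));ctrl.sleep(.2);snap("wrist","w_held2")
  r=place(L,CA,.098,pre=.03,N=5); print(r,ctrl.get_state()["clock"])
  snap("side","s_c4"); a=cv2.imread("pics/w_held2.png")[100:400,100:560];b=cv2.imread("pics/s_c4.png")[130:250,300:460]
  cv2.imwrite("pics/m5.png",np.hstack([cv2.resize(a,(400,300)),cv2.resize(b,(400,300),interpolation=cv2.INTER_CUBIC)]))
```

```text
hit False gap 0.017844302667758397 [ 0.6454 -0.1715 -0.0186] [ 0.479  -0.2107  2.2784]
lifted gap 0.018201036031050808 [-1.2793  0.9332 -0.9971] [ 0.0218 -0.0578  0.0351] 71.0333
early True [0.6434 0.1563 0.0644] [0.6459 0.1567 0.0958]
False 74.2167
```

View pics/m5.png

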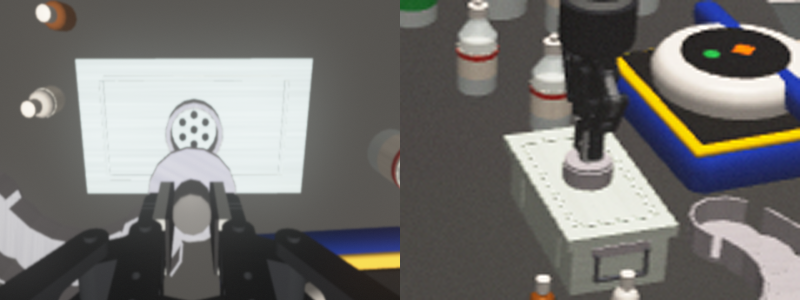

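Contact is at 64.4 mm against the 64.0 mm expected, so the plug is in the collar (resting on top it would stop 8 mm higher). Releasing and verifying.

Run:
```python
from h import *
ctrl.sleep(.2); away(.17)
ctrl.move_to([C[0]-.02,C[1],.19],quat(np.pi/2)); ctrl.sleep(.2); snap("wrist","w_c5"); 
print(*rect("w_c5",(318,240),.071,170))
ctrl.move_to([.42,-.2,.2],quat(np.pi/2));ctrl.sleep(.2);s,_=snap("side","s_c5");t,_=snap("top","t_c5")
print(ctrl.get_state()["clock"])
a=cv2.imread("pics/w_c5.png")[60:360,80:560]
cv2.imwrite("pics/m6.png",np.vstack([np.hstack([cv2.resize(a,(400,300)),cv2.resize(s[130:250,300:460],(400,300),interpolation=cv2.INTER_CUBIC)]),np.hstack([cv2.resize(t[50:350],(400,250)),cv2.resize(s,(400,250))])]))
```

```text
76.3083
[0.6449 0.1565] 1.767806 [114.239501953125, 214.06581115722656] [  188   158   258   165 28692]
78.6917
```

View pics/m6.png

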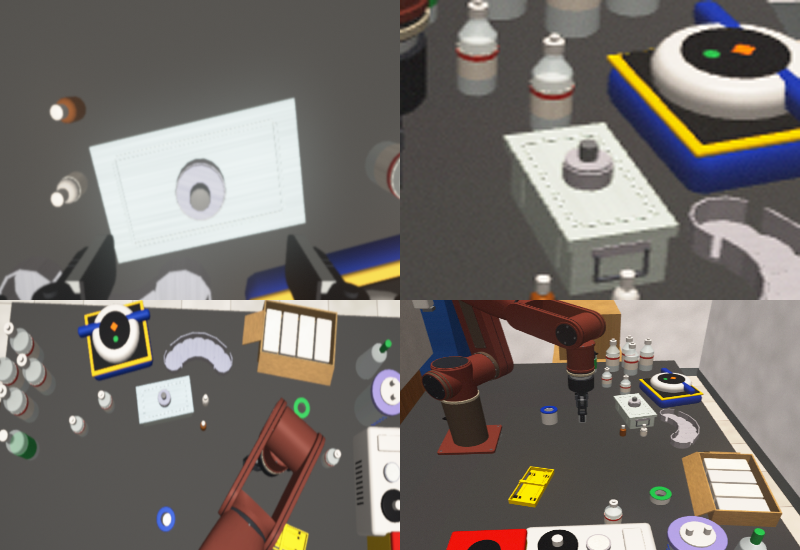

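The cap sits level in the collar, the bystanders are all standing where they were, and the arm is clear.

```bash
python3 -c "
from cell import ctrl
print(ctrl.job_done())"
```

```text
the job is handed in; nothing more can be done
None
```

The instrument container is made up and the job is handed in, at about 79 s on the robot's clock. The basket, tray, lid and filter cap went in, in that order.

**First grasp missed:** The jaws closed above the basket's lift bar without touching anything. The empty gripper then went down and opened inside the open container before I noticed. Touching bare counter with the closed gripper showed the fingertips end about 34 mm short of the stated TCP. I corrected every height by that amount, and all later grasps held.

**Last checks:**

| Part | Seating contact | Expected | Picture check |
|---|---|---|---|
| Basket | -19.7 mm | -20 mm | level, clear all round |
| Tray | 10.3 mm | 10 mm | on the basket, level |
| Lid | 38.2 mm | 37 mm | 114 x 214 mm outline at home height, within about 1 mm of the container's centre, square |
| Filter cap | 64.4 mm | 64 mm | flange on the collar, level |

- **Lid:** It made contact 1.2 mm early, which set off my early-contact stop. I put this down to a slight shift in the grip. A light press moved it no further, and it looked flat and square in the wrist and side views.
- **Bystanders:** In the last pictures the dropper, saline bottles and tape spool stood in place by eye, and the yellow tray was left alone. I did not measure their positions.

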